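# Stop check on the balcony hoist's control station

### The arm

A 6-joint arm with a two-finger parallel gripper is mounted at the origin on the work surface. World frame = base frame: x ahead of the robot, y to its left, z up, the work surface at z = 0. Lengths are in m, angles in degrees, forces in N, time in s.
With the tool pointing down it reaches from about 0.35 to 0.925 m from the base axis. Payload 6.4 kg.
Tool frame: the origin (TCP) lies midway between the tips of the shut fingers; the grasp point (between the pads) lies arm.grip_point_offset behind it (arm.grip_point_offset is the distance from the TCP to the grasp point, in m); z points along the fingers, y is the line along which they close (so a half turn about z gives the same grasp; the last joint's range is limited). The gripper opens to 85 mm and grips with 20 to 120 N. Pads are 22 mm wide; open, the fingers measure 114 mm over their backs; the gripper's body (76 mm by 85 mm) begins 54 mm behind the grasp point. The pads swing forward as they close: fully open they stand 13 mm farther back than shut.
Start: joints at [-80.678, 14.043, 89.255, -0, 76.702, -9.975], TCP at [0.215, -0.613, 0.231] pointing down, gripper open.
Joint ranges: [-179.41, 179.41], [-58.25, 129.5], [7.25, 145.43], [-54.29, 234.29], [11.92, 165.04], [-157.13, 157.13]. Speed limits (degrees/s): [147.25, 147.25, 180, 180, 180, 180].

### API

Orientations are given as a 3x3 rotation matrix whose columns are the frame's x, y, z axes.
In Python, from bench import arm gives the robot as it stands.
- The arm moves only by the tool move_arm, never from a script. Its argument "increments" is a list of rows, each an object of numbers: "tx", "ty", "tz": the shift along the tool's x, y, z in cm; "ax", "ay", "az": the turn, a rotation vector about the tool's x, y, z in rad; "fingers": the finger opening in cm, from 0 to 8.54. A call has 1 to 8 rows; each row is the pose to reach, as a shift and turn from the pose commanded when the call began, along the tool's axes at that moment; what a row does not reach only later rows make up. A row lasts 1/10 s, in which the tool goes at most 50 mm and 8.59 degrees, less where a joint would pass 70% of its speed; a pose out of reach is approached as far as the arm can. A call with a gripper value outside its range is refused whole. The fingers move at their own pace and stop on an object; "grip_force" is the grip in N (left out, the last holds). Time passes only in rows, so rows that repeat a pose let the fingers close. It gives the time, the measured TCP pose, the force, the opening and the grip force at its end, in the units of the state.
- arm.get_state(): the state, without advancing time (a new reading comes with each control period).
- arm.snapshot(name): name is "side" or "top" or "wrist"; returns a dict with "pixels" (480x640x3 uint8, red, green, blue), "z_map" (480x640 float32, m along the optical axis (not along the pixel's ray), 0 where there is no reading), "vfov" (degrees; the focal length in pixels is half the picture's height over the tangent of half this angle, whatever the lens; pixels are square), "cx", "cy" (the principal point, pixels), "D" ([k1, k2, p1, p2, k3] as OpenCV has them; the pictures are not rectified), "camera_from_world" (4x4, takes a point from world to camera coordinates); the wrist camera has in their place "mount" (4x4, takes a point from camera to tool coordinates, whose origin is the TCP and whose axes are the flange's). Camera axes: x right, y up, looking along -z (the intrinsics and any distortion apply to the point x, -y, -z); pixel columns grow to the right and rows downward; lengths in m; the calibration is good to about 2 mm. A picture is of the moment at which its call begins: read the wrist's pose just before it.
- arm.finish_job(): hands the job in; it is judged then, once.
The state is a dict: "clock": time; "joints": joint angles; "dq": joint speeds; "tau": joint torques, N m; "tool_pos": TCP position; "orientation": TCP orientation; "wrist_force": force on the tool from outside, world axes, zero at the start; "ft_torque": the same for the moment, N m; "grip_width": finger opening in m; "gripper_force": force on a finger pad.
Only numpy, scipy, OpenCV 4.12 (cv2) and the standard library are available. Lean on these libraries where they do the work, as an engineer would, in place of code of your own. Each camera call takes 0.05 s, during which the arm holds its last target. There are 200 camera calls.

### The job

Before anyone lifts with the balcony hoist, check the stop on its control station: push the big mushroom button straight down until it latches, take your hand off it to see that it stays down by itself, then twist its head clockwise to release it so that it springs fully back up, and leave it up. Do not press the two small buttons beside it, or the hoist would run, and do not disturb the mate cup and the other things standing around.

Things in the scene. Friction and masses are not known exactly. Their poses are not given: they have to be found in the camera images.
- station: control station of the hoist: a grey die-cast housing fixed to the table, 90 mm in its own x, 220 mm in its own y, top face 75 mm above the table. Origin: centre of its underside, z up. Two mounting lugs, 6 mm thick, reach 65 mm to either side in x at y = -95 and +95 mm (screw heads 11 mm high). A stub antenna stands at y = -130 mm, up to 109 mm above the table.
- mushroom_seat (a point): fixed point on the housing's top face, on the vertical axis of the mushroom button, 75 mm above the table (station's x = 0, y = +65 mm). A collar 48 mm wide and 8 mm high surrounds it, and the button's 25 mm stem comes out of it.
- mushroom_top (a point): centre of the domed top of the mushroom head; moves and turns with the head: 125 mm above the table when up, about 115 mm when latched. The head is black, round, 60 mm in diameter, 26 mm thick; its vertical ribbed rim reaches from 10 to 23 mm below this point. Its vertical turning axis passes through this point.
- mushroom (a joint): how far the mushroom is pushed down, m: 0 = up, 0.013 = hard stop. A spring pushes it up with 3.5 N at the top, growing to 8 N at the bottom, and the catch adds a little on the way, so that pushing it takes up to about 8 N. Pushed past 0.0105 it latches, and stays at about 0.0098 when let go; let go earlier, it springs back up.
- mushroom_turn (a joint): turn of the mushroom head, rad, clockwise seen from above: 0 = rest, 0.9 = stop. A spring of 0.12 to 0.19 N m turns it back to 0 when let go. While latched, turning it past about 0.55 frees the catch: the head then springs up as soon as nothing holds it down, and turns back to 0. Let go earlier, it turns back and stays latched.
- up_button (a joint): travel of the small up button, m, 0 = out, 0.005 = fully in, spring 2 to 5 N. Round, black, 27 mm in diameter, in a guard ring 37 mm wide and 7 mm high on the housing's top face, at station's x = 0, y = -22 mm. It runs the hoist: leave it alone.
- down_button (a joint): travel of the small down button, m, 0 = out, 0.005 = fully in, spring 2 to 5 N. The same as the up button, but at station's x = 0, y = -70 mm. It runs the hoist: leave it alone.
- coaster: loose square slate coaster, 105 x 105 x 7 mm, with the mate cup on it. Origin: centre of its underside.
- cup: loose wooden mate cup lined with glass, 84 mm wide, 90 mm high, standing on the coaster, with a steel bombilla (straw) leaning out of it along its own +x to 184 mm above its foot and 65 mm from its axis. Origin: centre of its underside.
- canister: loose round aluminium canister with a ribbed twist cap, 90 mm in diameter, 137 mm high. Origin: centre of its underside.
- keepbox_drawer0_handle (a point): grip point of the brass knob of a drawer, 35 mm in front of the drawer's face, in a small fixed wooden box (130 mm deep, 170 mm wide, 85 mm high, its front roughly towards the robot), which stands behind the station as seen from the robot. The drawer may start up to 45 mm open.

How it is judged:
By the outcome, as a careful person would: the job done as asked, in the order asked, and still so for the second after the job is handed in, with the robot touching nothing.
It also fails if it takes over 45 s, if anything falls off the work surface, if the arm or the gripper's body presses on something with over 40 N, if the wrist force passes 120 N, or if a joint passes its speed limit or range.

## Working session

There is one attempt and no reset: what is moved stays moved. The work goes in short steps, Python scripts to look and compute and a tool call to move; the robot and the scene stay as the last step left them, time stands still between calls to the robot, and variables do not carry over. Pictures are saved under pics/ and viewed, at most 10 in all, crops included, and the job is handed in when it is done.

Besides the shell and the picture viewer there is one more tool, called after "Request:" as name([rows], argument=value, ...), one row to a line, values as JSON. move_arm: Moves the arm, as the interface text tells. Its arguments: {"type":"object","properties":{"increments":{"type":"array"},"grip_force":{"type":"number"}},"required":["increments"]}

```bash
mkdir -p pics; cat > h.py <<'E'
import numpy as np, cv2
from bench import arm
def cam(name):
    s=arm.get_state(); d=arm.snapshot(name)
    f=240/np.tan(np.radians(d["vfov"]/2))
    K=np.array([[f,0,d["cx"]],[0,f,d["cy"]],[0,0,1]])
    if name=="wrist":
        T=np.eye(4);T[:3,:3]=np.array(s["orientation"]);T[:3,3]=s["tool_pos"]
        wc=T@np.array(d["mount"])
    else: wc=np.linalg.inv(np.array(d["camera_from_world"]))
    return d["pixels"],d["z_map"],K,np.array(d["D"]),wc
def rays(K,D,wc,uv):
    p=cv2.undistortPoints(np.array(uv,float).reshape(-1,1,2),K,D)[:,0]
    r=np.c_[p[:,0],-p[:,1],-np.ones(len(p))]
    return wc[:3,3],r@wc[:3,:3].T
def plane(K,D,wc,uv,z):
    o,r=rays(K,D,wc,uv); return o+r*((z-o[2])/r[:,2])[:,None]
def cloud(z,K,D,wc):
    v,u=np.mgrid[:480,:640]; o,r=rays(K,D,wc,np.c_[u.ravel(),v.ravel()])
    P=o+r*z.ravel()[:,None]; P[z.ravel()==0]=np.nan
    return P.reshape(480,640,3)
E
python3 - <<'E'
from h import *
s=arm.get_state(); print(s, arm.grip_point_offset)
for n in("top","side"):
    p,z,K,D,wc=cam(n); cv2.imwrite(f"pics/{n}.png",p[:,:,::-1]); np.savez(f"{n}.npz",p=p,z=z,K=K,D=D,wc=wc)
    print(n,K[0,0],D,wc.round(3),(z>0).mean())
E
```

```text
{'clock': 0.0, 'joints': array([-8.06780162e+01,  1.40856054e+01,  8.93278724e+01, -3.46447751e-04,
        7.67015969e+01, -9.97368592e+00]), 'dq': array([-0.05454582, -0.01389269, -0.01427691, -0.03428587,  0.01515361,
        0.05550281]), 'tau': array([-6.44387319e-05, -4.29502881e+01, -3.26123321e+01, -1.54866329e-04,
        5.38709370e-03, -4.75240668e-06]), 'tool_pos': array([ 0.21471284, -0.61289823,  0.23013595]), 'orientation': array([[ 9.43825523e-01,  3.30444052e-01, -3.31137134e-04],
       [ 3.30444041e-01, -9.43823507e-01,  1.98095221e-03],
       [ 3.42058863e-04, -1.97909555e-03, -9.99997983e-01]]), 'wrist_force': array([-0.13957757, -1.07764547, -0.58697221]), 'ft_torque': array([ 0.00677815,  0.02358556, -0.04415884]), 'gripper_force': 0.0, 'grip_width': 0.08505706220029795} 0.0187
top 464.879980390304 [-0.07821911  0.          0.          0.          0.        ] [[ 0.004  0.995 -0.097  0.44 ]
 [-1.     0.003 -0.012  0.049]
 [-0.012  0.097  0.995  1.029]
 [ 0.     0.     0.     1.   ]] 0.9959928385416666
side 604.8472026125156 [-0.14667454  0.          0.          0.          0.        ] [[-0.984  0.079 -0.162  0.343]
 [-0.18  -0.498  0.848  1.117]
 [-0.013  0.864  0.504  0.758]
 [ 0.     0.     0.     1.   ]] 0.9958561197916667
```

View pics/top.png

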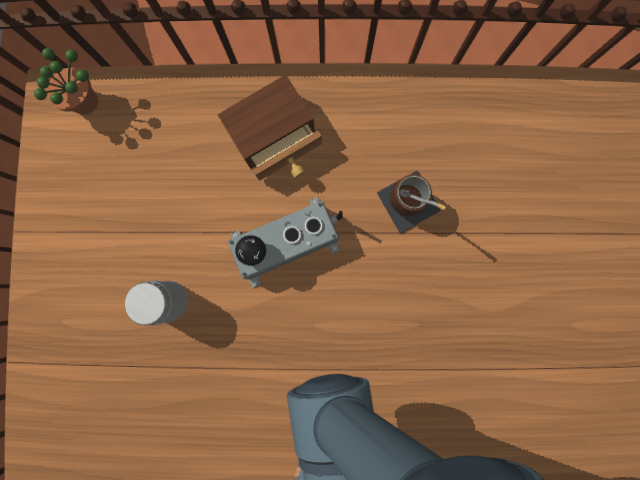

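View pics/side.png

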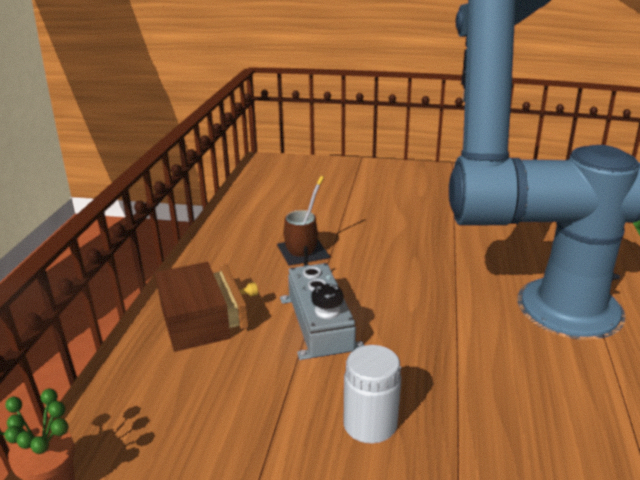

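The top view shows the mushroom at about (251,250), the small buttons at (292,235) and (314,226), the drawer knob at (296,168), the canister at (148,303) and the cup at (410,195). The side view shows the mushroom up at (327,297), with open space around its head.

```bash
python3 - <<'E'
from h import *
for n,roi in(("top",(215,225,290,275)),("side",(305,275,350,325))):
    q=np.load(n+".npz"); P=cloud(q["z"],q["K"],q["D"],q["wc"]); x0,y0,x1,y1=roi
    C=P[y0:y1,x0:x1].reshape(-1,3); zt=np.nanmax(C[:,2])
    dark=(q["p"][y0:y1,x0:x1].max(2)<75).ravel()
    h=C[(C[:,2]>0.096)]
    print(n,"zmax",zt,"N",len(h),"mean",h.mean(0),"ext",h.min(0),h.max(0),"minEncl",cv2.minEnclosingCircle(h[:,:2].astype(np.float32)))
    m=np.zeros((480,640),np.uint8); m[y0:y1,x0:x1]=((P[y0:y1,x0:x1,2]>0.096))
    c=max(cv2.findContours(m,0,2)[0],key=cv2.contourArea); e=cv2.fitEllipse(c); print(e, plane(q["K"],q["D"],q["wc"],[e[0]],0.112))
    # circle centres of small buttons
q=np.load("top.npz");A=(q["K"],q["D"],q["wc"])
b=plane(*A,[(292,235),(314,226)],0.08);print("buttons",b)
P=cloud(q["z"],*A)
top=P[...,2]; m=((abs(top-0.075)<0.006)).astype(np.uint8); m[:195]=0;m[285:]=0;m[:,:220]=0;m[:,345:]=0
X=P[m>0][:,:2].astype(np.float32); r=cv2.minAreaRect(X); print("housing",r)
for n,(x0,y0,x1,y1),lo in(("canister",(110,270,200,340),.125),("cup",(380,165,450,235),.08),("knob",(285,155,305,182),.02),("box",(215,75,325,182),.05)):
    C=P[y0:y1,x0:x1].reshape(-1,3);C=C[C[:,2]>lo];print(n,C.min(0).round(3),C.max(0).round(3))
E
```

```text
top zmax 0.128047535031783 N 741 mean [0.50045668 0.19750989 0.12119119] ext [0.4718807  0.1692344  0.10287181] [0.53177958 0.22900279 0.12804754] minEncl ((0.5012676119804382, 0.19937875866889954), 0.030783692374825478)
((250.28221130371094, 250.41566467285156), (29.720884323120117, 30.33053207397461), 90.60413360595703) [[0.50100907 0.19896177 0.112     ]]
side zmax 0.12824478792650107 N 676 mean [0.50094576 0.21086367 0.11827404] ext [0.47292718 0.17247574 0.10073085] [0.53296429 0.23252426 0.12824479] minEncl ((0.5030270218849182, 0.20193511247634888), 0.031196072697639465)
((326.4604187011719, 296.46661376953125), (24.798498153686523, 33.75472640991211), 89.62403869628906) [[0.50250464 0.2021891  0.112     ]]
buttons [[0.53519186 0.11871699 0.08      ]
 [0.55392946 0.07361013 0.08      ]]
housing ((0.5312239527702332, 0.12935476005077362), (0.08641890436410904, 0.2392388880252838), 23.360815048217773)
canister [0.356 0.358 0.125] [0.437 0.44  0.142]
cup [ 0.571 -0.169  0.08 ] [ 0.66  -0.091  0.192]
knob [0.662 0.096 0.021] [0.719 0.14  0.075]
box [0.662 0.06  0.05 ] [0.88  0.279 0.091]
```

The head measures 60 mm wide at about (0.502, 0.200), with its top near 0.126. The small buttons lie 88 and 137 mm away, against 87 and 135 mm given, so the measurement holds. I'm moving above it with the fingers shut, turned so that they later close across the station.

Request:
move_arm([
  {"tx": 13, "ty": -17, "az": -0.15, "fingers": 0},
  {"tx": 53.8, "ty": -67.3, "az": -1.57, "fingers": 0},
  {"tx": 53.8, "ty": -67.3, "az": -1.57, "fingers": 0},
  {"tx": 53.8, "ty": -67.3, "az": -1.57, "fingers": 0},
  {"tx": 53.8, "ty": -67.3, "az": -1.57, "fingers": 0},
  {"tx": 53.8, "ty": -67.3, "az": -1.57, "fingers": 0},
  {"tx": 53.8, "ty": -67.3, "az": -1.57, "fingers": 0},
  {"tx": 53.8, "ty": -67.3, "az": -1.57, "fingers": 0},
])

```text
validation failed for argument at $.in...
```

Request:
move_arm([
  {"tx": 53.8, "ty": -67.3, "tz": 0, "ax": 0, "ay": 0, "az": -1.57, "fingers": 0},
  {"tx": 53.8, "ty": -67.3, "tz": 0, "ax": 0, "ay": 0, "az": -1.57, "fingers": 0},
  {"tx": 53.8, "ty": -67.3, "tz": 0, "ax": 0, "ay": 0, "az": -1.57, "fingers": 0},
  {"tx": 53.8, "ty": -67.3, "tz": 0, "ax": 0, "ay": 0, "az": -1.57, "fingers": 0},
  {"tx": 53.8, "ty": -67.3, "tz": 0, "ax": 0, "ay": 0, "az": -1.57, "fingers": 0},
  {"tx": 53.8, "ty": -67.3, "tz": 0, "ax": 0, "ay": 0, "az": -1.57, "fingers": 0},
  {"tx": 53.8, "ty": -67.3, "tz": 0, "ax": 0, "ay": 0, "az": -1.57, "fingers": 0},
  {"tx": 53.8, "ty": -67.3, "tz": 0, "ax": 0, "ay": 0, "az": -1.57, "fingers": 0},
])

```text
clock: 0.9
tool_pos: [0.3473, -0.234, 0.2309]
orientation: [[0.029, 1.0, 0.0], [1.0, -0.029, 0.0], [0.0, -0.0, -1.0]]
wrist_force: [1.7, -1.0, 0.2]
grip_width: -0.0001
gripper_force: 0.0
```

Request:
move_arm([
  {"tx": 42, "ty": 13.5, "tz": 0, "ax": 0, "ay": 0, "az": -0.35, "fingers": 0},
  {"tx": 42, "ty": 13.5, "tz": 0, "ax": 0, "ay": 0, "az": -0.35, "fingers": 0},
  {"tx": 42, "ty": 13.5, "tz": 0, "ax": 0, "ay": 0, "az": -0.35, "fingers": 0},
  {"tx": 42, "ty": 13.5, "tz": 0, "ax": 0, "ay": 0, "az": -0.35, "fingers": 0},
  {"tx": 42, "ty": 13.5, "tz": 0, "ax": 0, "ay": 0, "az": -0.35, "fingers": 0},
  {"tx": 42, "ty": 13.5, "tz": 0, "ax": 0, "ay": 0, "az": -0.35, "fingers": 0},
  {"tx": 42, "ty": 13.5, "tz": 0, "ax": 0, "ay": 0, "az": -0.35, "fingers": 0},
  {"tx": 42, "ty": 13.5, "tz": 0, "ax": 0, "ay": 0, "az": -0.35, "fingers": 0},
])

```text
clock: 1.7
tool_pos: [0.4826, 0.1427, 0.231]
orientation: [[-0.311, 0.95, -0.0], [0.95, 0.311, -0.0], [-0.0, -0.0, -1.0]]
wrist_force: [0.6, -0.9, -0.5]
grip_width: -0.0002
gripper_force: 0.0
```

Request:
move_arm([
  {"tx": 0, "ty": 0, "tz": 0, "ax": 0, "ay": 0, "az": 0, "fingers": 0},
  {"tx": 0, "ty": 0, "tz": 0, "ax": 0, "ay": 0, "az": 0, "fingers": 0},
])

```text
clock: 1.9
tool_pos: [0.4821, 0.1413, 0.2306]
orientation: [[-0.313, 0.95, -0.002], [0.95, 0.313, -0.0], [0.0, -0.002, -1.0]]
wrist_force: [-0.3, 0.1, 0.6]
grip_width: 0.0004
gripper_force: 0.0
```

```bash
cat > w.py <<'E'
from h import *
import sys
p,z,K,D,wc=cam("wrist"); cv2.imwrite(f"pics/{sys.argv[1]}.png",p[:,:,::-1])
s=arm.get_state(); print(s["clock"],s["tool_pos"],s["joints"].round(1),s["wrist_force"].round(1)); print(np.array(s["orientation"]).round(3))
P=cloud(z,K,D,wc); m=(P[...,2]>0.088)&(P[...,2]<0.135)&(np.hypot(P[...,0]-.5015,P[...,1]-.2)<.045)
h=P[m]
if len(h)>50:
    print("N",len(h),"zmax",np.percentile(h[:,2],99),cv2.minEnclosingCircle(h[:,:2].astype(np.float32)))
    c=max(cv2.findContours(m.astype(np.uint8),0,2)[0],key=cv2.contourArea); e=cv2.fitEllipse(c);print(e,plane(K,D,wc,[e[0]],0.112))
E
python3 w.py w1
```

```text
1.95 [0.48210369 0.14027573 0.23072683] [  3.3  -6.1 110.6  -0.   75.6 -14.9] [ 0.2 -0.2  0.3]
[[-0.311  0.95  -0.001]
 [ 0.95   0.311 -0.   ]
 [ 0.    -0.001 -1.   ]]
N 7520 zmax 0.12654549092152229 ((0.5037016272544861, 0.1965004950761795), 0.03055834025144577)
((377.1485290527344, 151.58384704589844), (96.16012573242188, 98.20014190673828), 33.47499465942383) [[0.50372181 0.19725032 0.112     ]]
```

View pics/w1.png

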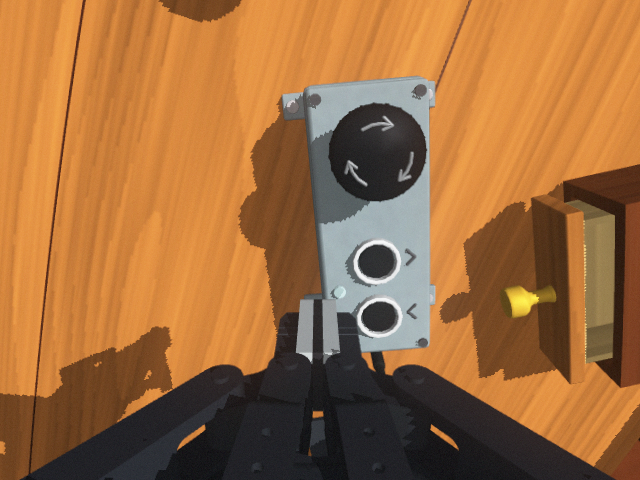

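The wrist view shows the mushroom head at (377,152), and the small buttons at (377,262) and (379,316). Its centre comes out near (0.5035, 0.197), within 3 mm of the other views. I'll use (0.5025, 0.1985).

Request:
move_arm([
  {"tx": 4.8, "ty": 3.7, "tz": 0, "ax": 0, "ay": 0, "az": 0, "fingers": 0},
  {"tx": 4.8, "ty": 3.7, "tz": 0, "ax": 0, "ay": 0, "az": 0, "fingers": 0},
  {"tx": 4.8, "ty": 3.7, "tz": 4, "ax": 0, "ay": 0, "az": 0, "fingers": 0},
  {"tx": 4.8, "ty": 3.7, "tz": 8, "ax": 0, "ay": 0, "az": 0, "fingers": 0},
  {"tx": 4.8, "ty": 3.7, "tz": 9.3, "ax": 0, "ay": 0, "az": 0, "fingers": 0},
  {"tx": 4.8, "ty": 3.7, "tz": 9.3, "ax": 0, "ay": 0, "az": 0, "fingers": 0},
  {"tx": 4.8, "ty": 3.7, "tz": 9.3, "ax": 0, "ay": 0, "az": 0, "fingers": 0},
])

```text
clock: 2.65
tool_pos: [0.5039, 0.1969, 0.14]
orientation: [[-0.31, 0.951, 0.002], [0.951, 0.31, 0.0], [-0.0, 0.002, -1.0]]
wrist_force: [0.0, -0.4, -0.2]
grip_width: 0.0003
gripper_force: 0.0
```

Request:
move_arm([
  {"tx": 0, "ty": 0, "tz": 0.7, "ax": 0, "ay": 0, "az": 0, "fingers": 0},
  {"tx": 0, "ty": 0, "tz": 1.1, "ax": 0, "ay": 0, "az": 0, "fingers": 0},
  {"tx": 0, "ty": 0, "tz": 1.4, "ax": 0, "ay": 0, "az": 0, "fingers": 0},
  {"tx": 0, "ty": 0, "tz": 1.7, "ax": 0, "ay": 0, "az": 0, "fingers": 0},
  {"tx": 0, "ty": 0, "tz": 2.0, "ax": 0, "ay": 0, "az": 0, "fingers": 0},
  {"tx": 0, "ty": 0, "tz": 2.2, "ax": 0, "ay": 0, "az": 0, "fingers": 0},
  {"tx": 0, "ty": 0, "tz": 2.2, "ax": 0, "ay": 0, "az": 0, "fingers": 0},
])

```text
clock: 3.35
tool_pos: [0.5037, 0.1976, 0.1174]
orientation: [[-0.311, 0.95, 0.002], [0.95, 0.311, 0.0], [-0.0, 0.002, -1.0]]
wrist_force: [-0.1, -1.1, 4.4]
grip_width: -0.0002
gripper_force: 2.3
```

Request:
move_arm([
  {"tx": 0, "ty": 0, "tz": 0.2, "ax": 0, "ay": 0, "az": 0, "fingers": 0},
  {"tx": 0, "ty": 0, "tz": 0.35, "ax": 0, "ay": 0, "az": 0, "fingers": 0},
  {"tx": 0, "ty": 0, "tz": 0.35, "ax": 0, "ay": 0, "az": 0, "fingers": 0},
])

```text
clock: 3.65
tool_pos: [0.5038, 0.1977, 0.1141]
orientation: [[-0.311, 0.95, 0.002], [0.95, 0.311, 0.0], [-0.0, 0.002, -1.0]]
wrist_force: [-1.0, 0.1, 5.8]
grip_width: 0.0002
gripper_force: 3.1
```

Request:
move_arm([
  {"tx": 0, "ty": 0, "tz": 0.1, "ax": 0, "ay": 0, "az": 0, "fingers": 0},
  {"tx": 0, "ty": 0, "tz": 0.2, "ax": 0, "ay": 0, "az": 0, "fingers": 0},
  {"tx": 0, "ty": 0, "tz": 0.2, "ax": 0, "ay": 0, "az": 0, "fingers": 0},
])

```text
clock: 3.95
tool_pos: [0.5038, 0.1977, 0.1123]
orientation: [[-0.311, 0.95, 0.002], [0.95, 0.311, 0.0], [-0.0, 0.002, -1.0]]
wrist_force: [-1.8, -0.8, 7.5]
grip_width: 0.0004
gripper_force: 3.5
```

Request:
move_arm([
  {"tx": 0, "ty": 0, "tz": -0.6, "ax": 0, "ay": 0, "az": 0, "fingers": 0},
  {"tx": 0, "ty": 0, "tz": -2, "ax": 0, "ay": 0, "az": 0, "fingers": 0},
  {"tx": 0, "ty": 0, "tz": -6, "ax": 0, "ay": 0, "az": 0, "fingers": 8.5},
  {"tx": 0, "ty": 0, "tz": -7, "ax": 0, "ay": 0, "az": 0, "fingers": 8.5},
  {"tx": 0, "ty": 0, "tz": -7, "ax": 0, "ay": 0, "az": 0, "fingers": 8.5},
  {"tx": 0, "ty": 0, "tz": -7, "ax": 0, "ay": 0, "az": 0, "fingers": 8.5},
])

```text
clock: 4.55
tool_pos: [0.5023, 0.1974, 0.1802]
orientation: [[-0.311, 0.95, -0.001], [0.95, 0.311, -0.0], [0.0, -0.001, -1.0]]
wrist_force: [0.4, 0.3, -0.7]
grip_width: 0.0583
gripper_force: 0.0
```

```bash
python3 w.py w2; python3 - <<'E'
from h import *
p,z,K,D,wc=cam("side"); P=cloud(z,K,D,wc); C=P[270:330,300:355]; m=np.hypot(C[...,0]-.503,C[...,1]-.198)<.034
h=C[m&(C[...,2]<.135)];print("side zmax",h[:,2].max(), np.percentile(h[:,2],95))
cv2.imwrite("pics/s2.png",cv2.resize(p[220:380,220:440,::-1],None,fx=3,fy=3))
E
```

```text
4.6 [0.50190517 0.19733338 0.17942756] [  9.4   2.4 107.9  -0.   69.8  -8.7] [-0.1  0.1  0.3]
[[-0.311  0.95  -0.002]
 [ 0.95   0.311 -0.   ]
 [ 0.    -0.002 -1.   ]]
N 8905 zmax 0.11661211261000322 ((0.5037515759468079, 0.19672663509845734), 0.030704248696565628)
((317.84173583984375, 243.9003448486328), (104.94245910644531, 106.71076965332031), 92.72374725341797) [[0.50227442 0.20113454 0.112     ]]
side zmax 0.11854588106777475 0.11538655205579877
```

View pics/w2.png

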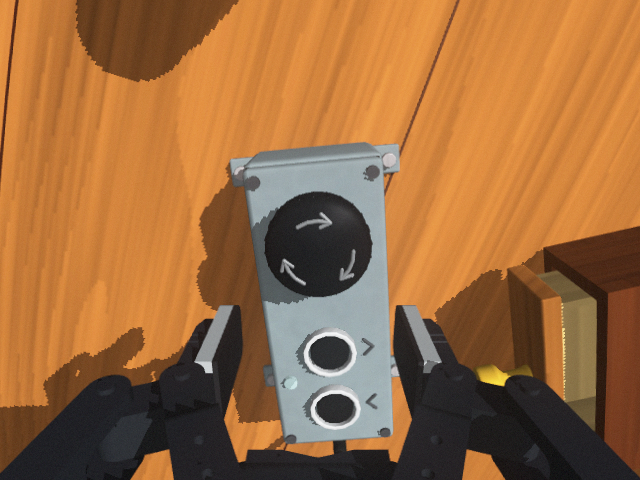

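View pics/s2.png

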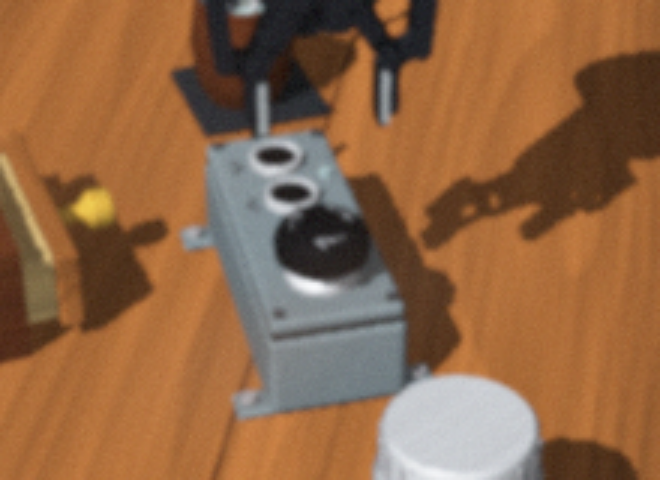

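The wrist and side views show the head staying down with nothing touching it, centred at (318,244) in the wrist view. Its top has dropped 10 mm (0.1265 to 0.1166), so it is latched. The fingers straddle its midline. I'm opening fully and going down around the rim.

Request:
move_arm([
  {"tx": 0, "ty": 0, "tz": 0, "ax": 0, "ay": 0, "az": 0, "fingers": 8.5},
  {"tx": 0, "ty": 0, "tz": 0, "ax": 0, "ay": 0, "az": 0, "fingers": 8.5},
  {"tx": 0, "ty": 0, "tz": 2, "ax": 0, "ay": 0, "az": 0, "fingers": 8.5},
  {"tx": 0, "ty": 0, "tz": 5, "ax": 0, "ay": 0, "az": 0, "fingers": 8.5},
  {"tx": 0, "ty": 0, "tz": 8, "ax": 0, "ay": 0, "az": 0, "fingers": 8.5},
  {"tx": 0, "ty": 0, "tz": 10.1, "ax": 0, "ay": 0, "az": 0, "fingers": 8.5},
  {"tx": 0, "ty": 0, "tz": 10.1, "ax": 0, "ay": 0, "az": 0, "fingers": 8.5},
  {"tx": 0, "ty": 0, "tz": 10.1, "ax": 0, "ay": 0, "az": 0, "fingers": 8.5},
])

```text
clock: 5.45
tool_pos: [0.5028, 0.1975, 0.0799]
orientation: [[-0.311, 0.95, -0.001], [0.95, 0.311, -0.0], [0.0, -0.001, -1.0]]
wrist_force: [0.4, 0.6, 0.5]
grip_width: 0.0848
gripper_force: 0.0
```

Request:
move_arm([
  {"tx": 0, "ty": 0, "tz": 0.4, "ax": 0, "ay": 0, "az": 0, "fingers": 8.5},
  {"tx": 0, "ty": 0, "tz": 0.4, "ax": 0, "ay": 0, "az": 0, "fingers": 6.5},
  {"tx": 0, "ty": 0, "tz": 0.4, "ax": 0, "ay": 0, "az": 0, "fingers": 5.5},
  {"tx": 0, "ty": 0, "tz": 0.4, "ax": 0, "ay": 0, "az": 0, "fingers": 5.5},
  {"tx": 0, "ty": 0, "tz": 0.4, "ax": 0, "ay": 0, "az": 0, "fingers": 5.5},
  {"tx": 0, "ty": 0, "tz": 0.4, "ax": 0, "ay": 0, "az": 0, "fingers": 5.5},
], grip_force=25)

```text
clock: 6.05
tool_pos: [0.5029, 0.1975, 0.0768]
orientation: [[-0.311, 0.95, 0.0], [0.95, 0.311, -0.0], [-0.0, -0.0, -1.0]]
wrist_force: [-3.3, -0.6, 6.4]
grip_width: 0.0588
gripper_force: 25.5
```

Request:
move_arm([
  {"tx": 0, "ty": 0, "tz": 0, "ax": 0, "ay": 0, "az": 0.12, "fingers": 5.5},
  {"tx": 0, "ty": 0, "tz": 0, "ax": 0, "ay": 0, "az": 0.24, "fingers": 5.5},
  {"tx": 0, "ty": 0, "tz": 0, "ax": 0, "ay": 0, "az": 0.36, "fingers": 5.5},
  {"tx": 0, "ty": 0, "tz": 0, "ax": 0, "ay": 0, "az": 0.48, "fingers": 5.5},
  {"tx": 0, "ty": 0, "tz": 0, "ax": 0, "ay": 0, "az": 0.6, "fingers": 5.5},
  {"tx": 0, "ty": 0, "tz": 0, "ax": 0, "ay": 0, "az": 0.72, "fingers": 5.5},
  {"tx": 0, "ty": 0, "tz": 0, "ax": 0, "ay": 0, "az": 0.76, "fingers": 5.5},
  {"tx": 0, "ty": 0, "tz": 0, "ax": 0, "ay": 0, "az": 0.76, "fingers": 5.5},
])

```text
clock: 6.85
tool_pos: [0.5023, 0.1974, 0.0765]
orientation: [[0.429, 0.903, -0.001], [0.903, -0.429, -0.001], [-0.001, -0.001, -1.0]]
wrist_force: [-5.2, -1.4, 5.8]
grip_width: 0.0589
gripper_force: 25.5
```

```bash
python3 w.py w3; python3 -c "
from h import *;s=arm.get_state();print(s['ft_torque'],s['grip_width'])"
```

```text
6.9 [0.50228835 0.1974215  0.07658007] [  9.4  10.8 110.8  -0.   58.4  34.8] [-5.8 -1.4  6.7]
[[ 0.429  0.903 -0.001]
 [ 0.903 -0.429 -0.001]
 [-0.001 -0.001 -1.   ]]
N 34449 zmax 0.1345714004582327 ((0.5020816326141357, 0.20098921656608582), 0.04505964368581772)
((303.88653564453125, 363.5346374511719), (172.0990447998047, 315.862548828125), 79.53949737548828) [[0.50212106 0.20164861 0.112     ]]
[-0.26711251  0.68897132  0.15121147] 0.058850385643468506
```

View pics/w3.png

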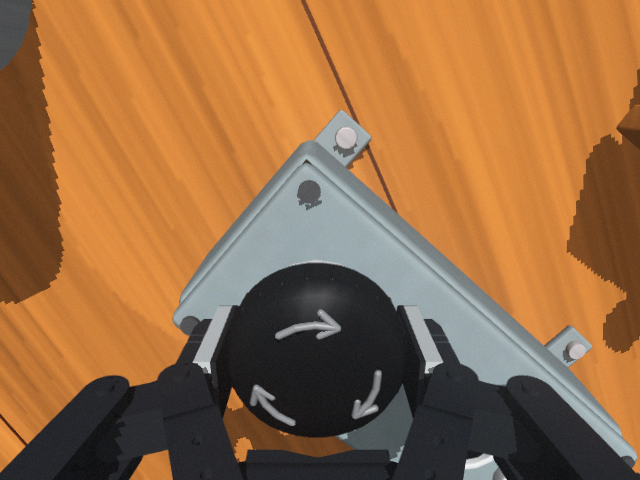

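The picture shows the arrows in the same place relative to the fingers as before, at (308,328) and around, so the head has turned with the gripper by about 0.76 rad without slipping. The 0.15 N m reading agrees. Now I'm opening to let it spring up, then retreating.

Request:
move_arm([
  {"tx": 0, "ty": 0, "tz": 0, "ax": 0, "ay": 0, "az": 0, "fingers": 8.5},
  {"tx": 0, "ty": 0, "tz": 0, "ax": 0, "ay": 0, "az": 0, "fingers": 8.5},
  {"tx": 0, "ty": 0, "tz": 0, "ax": 0, "ay": 0, "az": 0, "fingers": 8.5},
  {"tx": 0, "ty": 0, "tz": 0, "ax": 0, "ay": 0, "az": 0, "fingers": 8.5},
  {"tx": 0, "ty": 0, "tz": 0, "ax": 0, "ay": 0, "az": 0, "fingers": 8.5},
  {"tx": 0, "ty": 0, "tz": 0, "ax": 0, "ay": 0, "az": 0, "fingers": 8.5},
])

```text
clock: 7.5
tool_pos: [0.5028, 0.1975, 0.0758]
orientation: [[0.43, 0.903, -0.0], [0.903, -0.43, 0.0], [0.0, -0.0, -1.0]]
wrist_force: [-0.4, 0.1, -0.4]
grip_width: 0.0851
gripper_force: 0.0
```

Request:
move_arm([
  {"tx": 0, "ty": 0, "tz": -2, "ax": 0, "ay": 0, "az": 0, "fingers": 8.5},
  {"tx": 0, "ty": 0, "tz": -5, "ax": 0, "ay": 0, "az": 0, "fingers": 8.5},
  {"tx": 0, "ty": 0, "tz": -9, "ax": 0, "ay": 0, "az": 0, "fingers": 8.5},
  {"tx": 0, "ty": 0, "tz": -12, "ax": 0, "ay": 0, "az": 0, "fingers": 8.5},
  {"tx": 0, "ty": 0, "tz": -12, "ax": 0, "ay": 0, "az": 0, "fingers": 8.5},
  {"tx": 0, "ty": 0, "tz": -12, "ax": 0, "ay": 0, "az": 0, "fingers": 8.5},
])

```text
clock: 8.1
tool_pos: [0.5031, 0.1975, 0.1963]
orientation: [[0.43, 0.903, 0.001], [0.903, -0.43, 0.0], [0.001, 0.001, -1.0]]
wrist_force: [-0.6, 0.1, -1.3]
grip_width: 0.0851
gripper_force: 0.0
```

```bash
python3 w.py w4
```

```text
8.15 [0.50223965 0.1973968  0.1949056 ] [  9.4   1.4 107.2   0.   71.5  34.9] [-0.1 -0.3 -0.7]
[[ 0.43   0.903 -0.001]
 [ 0.903 -0.43  -0.   ]
 [-0.001 -0.001 -1.   ]]
N 8466 zmax 0.12628607317354812 ((0.5040167570114136, 0.19659045338630676), 0.030666517093777657)
((315.3666076660156, 241.16552734375), (102.49081420898438, 103.84127044677734), 93.70123291015625) [[0.50445364 0.19755211 0.112     ]]
```

View pics/w4.png

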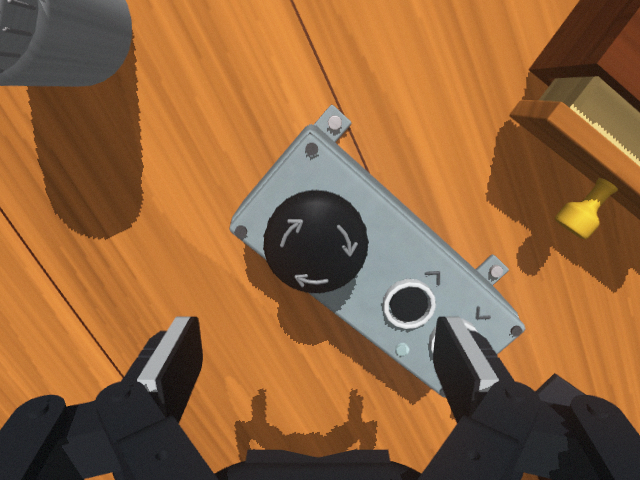

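The wrist view shows the head at (315,241) fully up again: its top is at 0.1263, as at the start. Its arrows have turned back with the housing, and the gripper is clear of everything.

```bash
python3 -c "
from bench import arm
print(arm.finish_job())"
```

```text
the job is handed in; nothing more can be done
None
```

The stop works: I pushed the mushroom until it latched, and it stayed down by itself; a clockwise twist of about 0.76 rad released it, and it sprang fully back up; I kept clear of the small buttons, cup and canister, and handed the job in at about 8 s.

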